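# Raise the spark guard's sash onto its catch at the height mark

### The job

Open the spark guard for unloading: slide its bolt to the right until the sash is free, then push the sash up from under its bottom edge to the yellow height mark until you feel it go past the hidden spring catch, and let it settle there so that it stays up by itself with its red pointer at the mark. Push gently: the pane breaks above 20 N, and the sash meets a bumper just above the catch. Leave everything else on the bench alone.

Things in the scene. Friction and masses are not known exactly. Their poses are not given: they have to be found in the camera images.
- guard: blue spark guard fixed to the bench: two 40 mm square posts, 500 mm tall with the beam, centred 175 mm left and right of the middle, a clear sash sliding up and down between them, a 12 mm base plate. Origin on the bench midway between the posts; x points through the guard away from the robot's side, y to the left along it, z up. A grey bolt housing, 85 x 85 mm, 76 mm high, stands in front of the right post.
- sash: clear sash in an aluminium frame, 298 mm wide, 213 mm tall; moves only vertically. Origin in the post plane, mid-width, level with its underside (60 mm over the bench when down); axes as the guard's. Counterbalanced, but 2 to 4 N heavier than its counterweight (varies), friction 0.5 N: let go, it sinks until something holds it. It breaks if pushed with more than 20 N.
- sash_edge (a point): middle of the lower front edge of the sash's bottom rail, on its underside. The rail is 16 mm high and reaches from here 36 mm back; beneath it is open down to the base plate (48 mm when down), so that fingertips tilted about 45 degrees go in under this edge.
- sash_lug (a point): middle of the top of the red lug at the right end of the bottom rail, 16 mm above the sash's underside; it reaches 28 mm forwards of the rail and is 30 mm wide. The shut bolt's tongue lies 2 mm above it and holds the sash down.
- pointer (a point): tip of the red pointer on the left side of the sash: this point is on the pointer's flat underside, 100 mm above the sash's underside, 34 mm in front of the post plane and 187 mm left of the middle
- mark_centre (a point): middle of the yellow height mark, a band 70 mm high round the left post and on the small cover in front of it, straight above the pointer, at a height that varies. Hidden in it a spring catch holds the sash by its pointer, whose underside comes to rest somewhere from 30 mm below to 26 mm above this point; where exactly is not known and must be felt.
- mark: the sleeve with the yellow mark and the black catch case, origin at the mark's middle height in the post plane, mid-guard. Going up, the last 20 mm press the catch aside (about 2 to 4 N more upward push), then it snaps in under the pointer; 2 to 3 mm higher a rubber bumper stops the sash (about 8 N per mm). Stopped short of the snap, the sash sinks again when let go.
- bolt (a joint): the steel sliding bolt on the grey housing, in m: 0 = fully shut, its tongue over the red lug, holding the sash down; it slides to the right (-y of the guard) to its end stop at 0.034; the lug is free from 0.022. Moves with about 3 N and stays where it is left.
- bolt_knob (a point): centre of the bolt's upright red knob, 18 mm across, 32 mm tall, its top 16 mm above this point; the steel bar it stands on is 16 mm below this point. It is 85 mm in front of the post plane and, with the bolt shut, 188 mm right of the middle.
- grinder: green hand-held die grinder, about 200 mm long, 38 mm thick, lying on the bench to the left; origin under its middle
- wrench: steel wrench lying on the bench to the right front; origin under its middle
- hammer: hammer lying on the bench to the right; origin under its middle
- spray_can: green spray can, 64 mm across, 170 mm tall, standing left of the guard; origin at the centre of its underside
- tin_cup: open aluminium cup, 80 mm across, 85 mm tall, standing to the right of the guard; origin at the centre of its underside
- bar_clamp: steel bar clamp with a red handle, 300 mm long, lying to the left of the guard; origin under its bar's middle

How it is judged (in metres and radians):
On the way, in this order (a step that is already met when the one before it is completed fails the run):
1. the bolt is drawn clear of the lug (value of joint bolt above 0.022 m), for 0.2 s.
2. the sash is up with its pointer at the yellow mark (z of pointer in the frame of mark_centre between -0.035 and 0.035 m), for 0.2 s.
At the end, for the whole second after the job is handed in: The sash hangs still on its catch with nothing touching it, the underside of its pointer within 35 mm (half the yellow band) of the mark's middle, and the bolt is still drawn (beyond 22 mm) (all of step 2 and linear speed of sash below 0.01 m/s and value of joint bolt above 0.022 m and contact force between each of the fingers, the arm and sash below 0.3 N).
It fails at once if the sash is pushed with more than 20 N (contact force between any of the fingers, the arm and sash above 20 N).
It fails at once if something else on the bench is shifted by more than 20 mm (distance of any of grinder, wrench, hammer, spray_can, tin_cup, bar_clamp from where it was at the start of the episode above 0.02 m).
It also fails if it takes over 61 s, if anything falls off the work surface, if the arm or the gripper's body presses on something with over 40 N, if the wrist force passes 120 N, or if a joint passes its speed limit or range.

### The arm

A 6-joint arm with a two-finger parallel gripper is mounted at the origin on the work surface. World frame = base frame: x ahead of the robot, y to its left, z up, the work surface at z = 0. Lengths are in mm, angles in rad, forces in N, time in s.
With the tool pointing down it reaches from about 325 to 775 mm from the base axis. Payload 5.5 kg.
Tool frame: the origin (TCP) lies where the fingers leave the gripper's body, on its centre line; the fingertips stand 80 mm ahead of it and the grasp point (between the pads) lies 61 mm ahead of it; z points along the fingers, y is the direction in which the jaws open and shut (so a half turn about z gives the same grasp; the last joint's range is limited). The gripper opens to 88 mm and grips with 3 to 60 N. Pads are 20 mm wide; open, the fingers measure 115 mm over their backs; the gripper's body (75 mm by 178 mm) begins 61 mm behind the grasp point.
Start: joints at [1.187, 0.091, 1.231, -0, 1.82, -0.057], TCP at [192.613, 568.258, 302.631] pointing down, gripper open.
Joint ranges: [-2.87, 2.87], [-0.86, 2.18], [0.17, 2.46], [-1.51, 4.65], [0.06, 2.69], [-2.65, 2.65]. Speed limits (rad/s): [2.57, 2.57, 3.01, 3.14, 3.14, 3.14].

### API

Orientations are given as a unit quaternion [x, y, z, w].
In Python, from bench import bot gives the robot as it stands.
- The arm moves only by the tool arm_command, never from a script. Its argument "series" is a list of rows, each a list of 7 numbers: the shift along the tool's x, y, z in m, then the turn, a rotation vector about the tool's x, y, z in rad, then the finger opening in m, from 0 to 0.0878. A call has 1 to 20 rows; each row shifts and turns the commanded pose from where the row before left it, along the tool's axes as they then stand; what a row does not reach is not made up. A row lasts 1/8 s, in which the tool goes at most 62.5 mm and 10.7 degrees, less where a joint would pass 70% of its speed; a pose out of reach is approached as far as the arm can. A call with a gripper value outside its range is refused whole. The fingers move at their own pace and stop on an object; "force" is the grip in N (left out, the last holds). Time passes only in rows, so rows that do not move let the fingers close. It gives the time, the measured TCP pose, the force and the opening at its end, in the units of the state.
- bot.get_state(): the state, without advancing time (a new reading comes with each control period).
- bot.grab_frame(name): name is "side" or "top"; returns a dict with "image" (384x512x3 uint8, blue, green, red), "depth" (384x512 float32, mm along the optical axis (not along the pixel's ray), 0 where there is no reading), "fx", "fy", "cx", "cy" (pixels), "k1" (the pictures are not rectified: a ray, as slopes to the right and down, at radius r is drawn at 1 + k1 r^2 times it, then the intrinsics apply), "R" (3x3) and "t" (3): a world point X has camera coordinates R X + t. Camera axes: x right, y down, z forward; pixel columns grow to the right and rows downward; lengths in mm; the calibration is good to about 2 mm. A picture is of the moment at which its call begins.
- bot.close_job(): hands the job in, once; it reports no verdict.
The state is a dict: "clock": time; "qpos": joint angles; "qd": joint speeds; "joint_efforts": joint torques, N m; "ee_pos": TCP position; "orientation": TCP orientation; "ft_force": force on the tool from outside, world axes, zero at the start; "torque": the same for the moment, N m; "grip_width": finger opening in mm.
Only numpy, scipy, OpenCV 4.12 (cv2) and the standard library are available. Lean on these libraries where they do the work, as an engineer would, in place of code of your own. Each camera call takes 0.05 s, during which the arm holds its last target.

## Working session

There is one attempt and no reset: what is moved stays moved. The work goes in short steps, Python scripts to look and compute and a tool call to move; the robot and the scene stay as the last step left them, time stands still between calls to the robot, and variables do not carry over. Pictures are saved under pics/ and viewed, and the job is handed in when it is done.

Besides the shell and the picture viewer there is one more tool, called by a JSON object that holds its "api" and its "payload", one argument or row to a line. arm_command: Moves the arm, as the interface text tells. Its arguments: {"type":"object","properties":{"series":{"type":"array"},"force":{"type":"number"}},"required":["series"]}

```bash
ls; mkdir -p pics; python3 - <<'E'
from bench import bot
import cv2,numpy as np,pickle
s=bot.get_state();print(s)
for n in("side","top"):
    f=bot.grab_frame(n);pickle.dump(f,open(n+"0.pkl","wb"));cv2.imwrite(f"pics/{n}0.png",f["image"])
    print(n,{k:f[k] for k in("fx","fy","cx","cy","k1","R","t")}, -np.array(f["R"]).T@np.array(f["t"]))
E
```

```text
pics
{'clock': 0.0, 'qpos': array([ 1.18730052e+00,  9.18193137e-02,  1.23184177e+00,  3.18490750e-05,
        1.81976550e+00, -5.66903815e-02]), 'qd': array([ 5.12863589e-05,  6.91638014e-04,  8.88675792e-04, -1.54925711e-04,
        1.41673239e-03,  2.92859533e-05]), 'joint_efforts': array([ 2.79734450e-04, -4.46448219e+01, -4.06450546e+01,  6.97928318e-02,
        2.90857471e-02, -1.41475421e-04]), 'ee_pos': array([192.55120852, 568.12704203, 301.55531176]), 'orientation': array([ 1.62672604e-01,  9.86679676e-01, -8.91477421e-04, -2.15257529e-04]), 'ft_force': array([-0.4311476 , -0.74614892,  0.2811064 ]), 'torque': array([-0.03961817,  0.00635978,  0.01055244]), 'grip_width': 87.88773325995658}
side {'fx': 466.20129779348827, 'fy': 466.20129779348827, 'cx': 258.3245700854616, 'cy': 199.53949802421187, 'k1': 0.010493234394268375, 'R': array([[-0.94544162, -0.32509155,  0.02134539],
       [-0.21064494,  0.55999313, -0.80127174],
       [ 0.2485334 , -0.76205195, -0.59791971]]), 't': array([ 452.94428207,  262.44725538, 1747.8378972 ])} [  49.11945992 1332.22297357 1245.69002033]
top {'fx': 367.7149087835266, 'fy': 367.7149087835266, 'cx': 261.91312460368323, 'cy': 196.7047416142971, 'k1': 0.0036622029922050137, 'R': array([[ 0.01719797, -0.99976756,  0.01300197],
       [-0.98709733, -0.01904761, -0.15898445],
       [ 0.15919515, -0.0101    , -0.98719547]]), 't': array([ -43.29559985,  504.31698897, 1298.74103428])} [ 291.80127569  -20.5622138  1362.85275042]
```

View pics/side0.png

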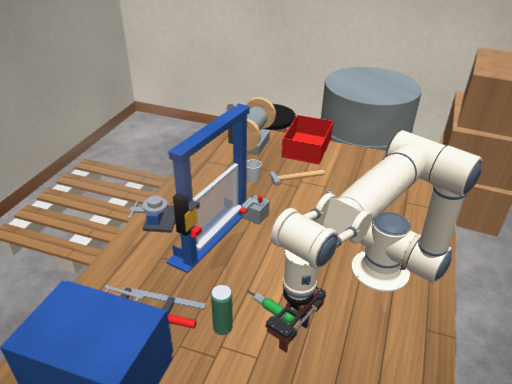

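View pics/top0.png

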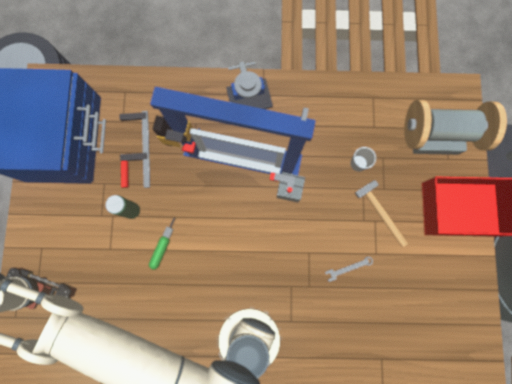

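The side view shows the guard at about (175–245, 110–265), with red pointer near (195,230), lug near (242,210), knob near (261,199) and yellow mark near (190,218). In the top view the knob is at about (290,189), the lug at (274,177) and the pointer at (190,147).

```bash
cat > h.py <<'E'
import numpy as np,cv2,pickle
def rays(f,uv):
    uv=np.atleast_2d(uv).astype(float)
    K=np.array([[f["fx"],0,f["cx"]],[0,f["fy"],f["cy"]],[0,0,1]])
    n=cv2.undistortPoints(uv.reshape(-1,1,2),K,np.array([f["k1"],0,0,0,0.])).reshape(-1,2)
    d=np.c_[n,np.ones(len(n))]
    return d
def cen(f): return -np.array(f["R"]).T@np.array(f["t"])
def dep(f,uv):
    uv=np.atleast_2d(uv).astype(int)
    z=f["depth"][uv[:,1],uv[:,0]]
    return (rays(f,uv)*z[:,None]-np.array(f["t"]))@np.array(f["R"])
def plane(f,uv,n,c):  # n.X=c
    d=rays(f,uv)@np.array(f["R"]);C=cen(f);n=np.array(n,float)
    return C+d*((c-C@n)/(d@n))[:,None]
def proj(f,X):
    X=np.atleast_2d(X);c=X@np.array(f["R"]).T+np.array(f["t"]);s=c[:,:2]/c[:,2:]
    r2=(s**2).sum(1,keepdims=True);s=s*(1+f["k1"]*r2)
    return s*f["fx"]+[f["cx"],f["cy"]]
def tri(f,a,g,b):
    A=[];B=[]
    M=np.zeros((3,3));v=np.zeros(3);L=[]
    for h,u in((f,a),(g,b)):
        d=(rays(h,u)@np.array(h["R"]))[0];d/=np.linalg.norm(d);P=np.eye(3)-np.outer(d,d);M+=P;v+=P@cen(h);L.append((P,cen(h)))
    X=np.linalg.solve(M,v);return X,[np.linalg.norm(P@(X-c)) for P,c in L]
E
python3 - <<'E'
from h import *
for n in("side","top"):
    f=pickle.load(open(n+"0.pkl","rb"));im=f["image"];hsv=cv2.cvtColor(im,cv2.COLOR_BGR2HSV)
    H,S,V=cv2.split(hsv)
    for nm,m in(("red",((H<5)|(H>172))&(S>170)&(V>90)),("yel",(H>18)&(H<32)&(S>170)&(V>130)),("blue",(H>105)&(H<125)&(S>140)&(V>50))):
        k,lab,st,ce=cv2.connectedComponentsWithStats(m.astype(np.uint8))
        for i in range(1,k):
            if st[i,4]<8: continue
            vu=np.argwhere(lab==i);P=dep(f,vu[:,::-1]);P=P[np.isfinite(P).all(1)]
            print(n,nm,st[i],ce[i].round(1),np.median(P,0).round(0),P.min(0).round(0),P.max(0).round(0))
f=pickle.load(open("side0.pkl","rb"));c=f["image"][95:285,130:300];cv2.imwrite("pics/side0c.png",cv2.resize(c,None,fx=3.1,fy=3.1,interpolation=cv2.INTER_CUBIC))
f=pickle.load(open("top0.pkl","rb"));c=f["image"][60:220,140:330];cv2.imwrite("pics/top0c.png",cv2.resize(c,None,fx=3.7,fy=3.7,interpolation=cv2.INTER_CUBIC))
E
```

```text
side red [ 282  115   51   49 1854] [306.6 139. ] [ 482. -806.   55.] [   49. -2126.  -661.] [ 935. 1332. 1246.]
side red [259 195   3   8  21] [260. 198.] [ 518. -127.  115.] [ 511. -134.   96.] [ 525. -113.  123.]
side red [239 208   9   6  34] [242.9 210.4] [571. -67.  75.] [557. -89.  66.] [587. -60.  80.]
side red [191 225  10  13  83] [195.4 230.9] [641. 221. 177.] [628. 194. 158.] [657. 241. 186.]
side red [168 314  28  14 229] [181.5 320.8] [574. 484.  25.] [ 49. 465.   9.] [ 630. 1332. 1246.]
side yel [185 208  12  23 176] [190.2 218.7] [634. 262. 263.] [ 49. 230. 230.] [ 642. 1332. 1246.]
side blue [ 169  104   80  100 1927] [222.5 139.5] [614. -63. 490.] [  49. -151.   75.] [ 700. 1332. 1246.]
side blue [ 167  213   75   59 1044] [195.7 248.1] [661. 221.  17.] [  49. -108.    1.] [ 758. 1332. 1246.]
side blue [147 214  14  11 130] [153.2 218.7] [901.  80.  49.] [49. 44. 17.] [ 928. 1332. 1246.]
side blue [    0   281   172   103 13324] [ 89.7 340.1] [695. 746. 220.] [ 49. 590.  10.] [ 891. 1332. 1246.]
top red [183 144  12   8  63] [188.6 147.7] [642. 212. 181.] [292. -21. 170.] [ 656.  233. 1363.]
top red [121 161   7  26 177] [124.  173.4] [585. 476.  27.] [536. 463.  14.] [634. 493.  36.]
top red [ 423  177   89   59 5018] [468.1 205.8] [ 488. -800.    9.] [ 292. -919.   -5.] [ 579.  -21. 1363.]
top blue [   0   69   71  102 6615] [ 32.5 118.3] [719. 711. 221.] [292. -21. 200.] [ 888.  838. 1363.]
top blue [ 63  74  15  97 420] [ 70.4 121.6] [713. 596. 208.] [292. -21. 198.] [ 881.  609. 1363.]
top blue [ 152   89  162   48 2719] [232.1 112.5] [640.  45. 501.] [ 292. -152.  496.] [ 697.  246. 1363.]
top blue [294 164   4   9  17] [295.8 168.8] [ 615. -161.   13.] [ 292. -165.    7.] [ 638.  -21. 1363.]
```

View pics/side0c.png

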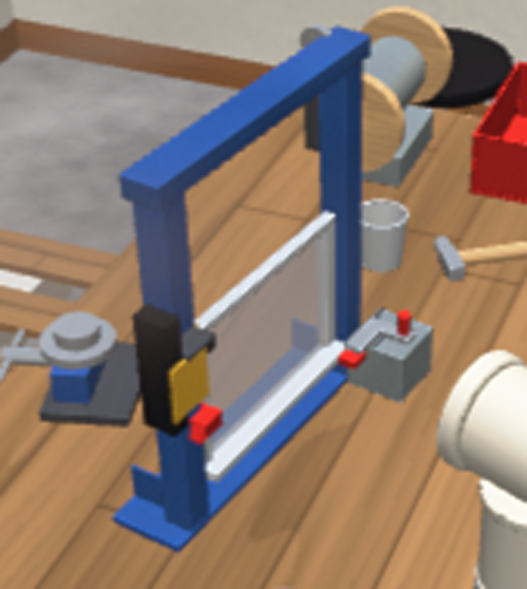

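View pics/top0c.png

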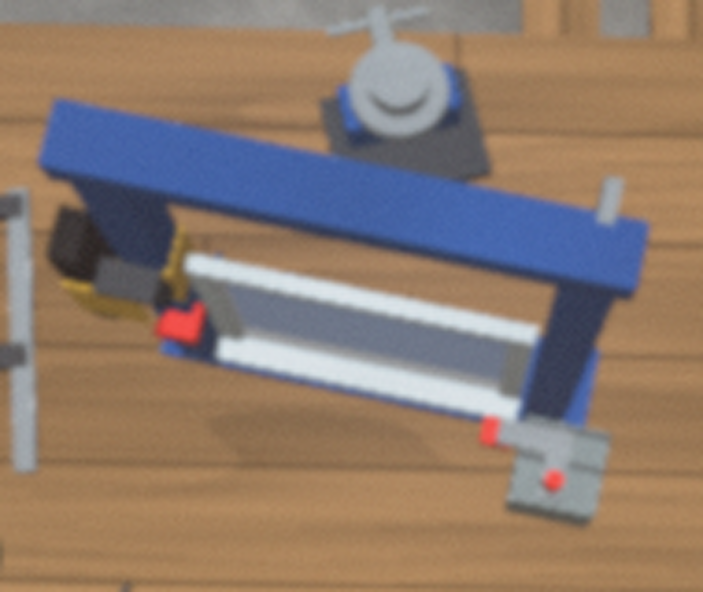

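The crops show the following, in full-image pixels. The knob is at side (260,199) and top (289.5,189.5). The lug is at side (243,210) and top (272.5,177). The beam is clear in the top view, running from (152,95) to (313,135), so I fit the guard frame from it next.

```bash
python3 - <<'E'
from h import *
s=pickle.load(open("side0.pkl","rb"));t=pickle.load(open("top0.pkl","rb"))
H,S,V=cv2.split(cv2.cvtColor(t["image"],cv2.COLOR_BGR2HSV))
# beam top: depth-selected pixels
m=((H>100)&(H<125)&(S>120)).astype(np.uint8)
vu=np.argwhere(m>0);uv=vu[:,::-1];uv=uv[(uv[:,0]>145)&(uv[:,0]<320)]
P=dep(t,uv);k=(abs(P[:,2]-500)<15);print(k.sum(),np.median(P[k,2]))
X=plane(t,uv[k],[0,0,1],500)[:,:2]
(c,wh,a)=cv2.minAreaRect(X.astype(np.float32));print("beam",c,wh,a)
bx=cv2.boxPoints((c,wh,a))
ev=np.linalg.svd(X-X.mean(0))[2][0];ev*=np.sign(ev[1]);yaw=np.arctan2(-ev[0],ev[1]);print("mean",X.mean(0),"yaw",yaw,np.degrees(yaw))
for nm,a,b in(("knob",(260.2,199.0),(289.5,189.5)),("lug",(243,210),(272.5,177)),("pointer",(195.4,230.9),(188.6,147.7))):
    x,e=tri(s,a,t,b);print(nm,x.round(1),np.round(e,1),end=" ")
    ex=np.array([np.cos(yaw),np.sin(yaw)]);ey=np.array([-ex[1],ex[0]]);d=x[:2]-X.mean(0);print("guard",(d@ex).round(1),(d@ey).round(1))
# yellow z via side on front cover
H,S,V=cv2.split(cv2.cvtColor(s["image"],cv2.COLOR_BGR2HSV))
m=((H>15)&(H<35)&(S>150)&(V>90)).astype(np.uint8)
m[:, :180]=0;m[:,215:]=0;m[:200]=0;m[240:]=0
vu=np.argwhere(m);P=dep(s,vu[:,::-1]);P=P[P[:,2]<600]
for q in(1,5,50,95,99):print(q,np.percentile(P,q,axis=0).round(0))
E
```

```text
3009 500.6839418360845
beam (640.0262451171875, 47.17536926269531) (402.4657287597656, 50.8411865234375) 78.85045623779297
mean [639.12515146  47.26588693] yaw -0.19519161702143983 -11.183655851662424
knob [ 520.  -129.4  103.8] [2.1 2.1] guard -82.6 -196.5
lug [571.3 -70.5  75. ] [0.3 0.3] guard -43.7 -128.6
pointer [644.3 215.1 171.1] [1. 1.] guard -27.5 165.6
1 [627. 231. 230.]
5 [628. 234. 234.]
50 [634. 262. 264.]
95 [641. 286. 296.]
99 [642. 288. 299.]
```

```bash
python3 - <<'E'
from h import *
s=pickle.load(open("side0.pkl","rb"));t=pickle.load(open("top0.pkl","rb"))
yaw=-0.195;ex=np.array([np.cos(yaw),np.sin(yaw)]);ey=np.array([-ex[1],ex[0]]);C=np.array([639.6,47.2])
G=lambda X:np.c_[(X[:,:2]-C)@ex,(X[:,:2]-C)@ey,X[:,2]].round(1)
def redc(f,box):
    u0,v0,u1,v1=box;im=f["image"][v0:v1,u0:u1].astype(float);w=np.clip(im[...,2]-np.maximum(im[...,0],im[...,1])-25,0,None)
    vv,uu=np.mgrid[v0:v1,u0:u1];ys=np.argwhere(w>40);print(ys.min(0)[::-1]+[u0,v0],ys.max(0)[::-1]+[u0,v0]);return (w*uu).sum()/w.sum(),(w*vv).sum()/w.sum()
ks=redc(s,(254,190,268,208));kt=redc(t,(282,182,298,198));print(ks,kt)
x,e=tri(s,ks,t,kt);print(x,e,G(x[None]))
for z in(95,104,112,120):print(z,plane(s,[ks],[0,0,1],z).round(1),plane(t,[kt],[0,0,1],z).round(1))
# rail white: top view
im=t["image"];hsv=cv2.cvtColor(im,cv2.COLOR_BGR2HSV)
m=((hsv[...,1]<40)&(hsv[...,2]>165)).astype(np.uint8);m[:, :185]=0;m[:,300:]=0;m[:120]=0;m[185:]=0
uv=np.argwhere(m)[:,::-1];P=dep(t,uv);k=(abs(P[:,2]-76)<14);print(k.sum())
g=G(plane(t,uv[k],[0,0,1],76));
for q in(1,5,50,95,99):print(q,np.percentile(g,q,axis=0))
for y0 in range(-150,150,30):
    b=g[(g[:,1]>y0)&(g[:,1]<y0+30)]
    if len(b):print(y0+15,b[:,0].min(),b[:,0].max())
# housing, depth-based top z~76
uv=np.argwhere(np.ones((60,60)))[:,::-1]+[265,150];P=dep(t,uv);k=abs(P[:,2]-76)<6;g=G(P[k]);
g=g[g[:,0]<-40]
for q in(2,50,98):print(q,np.percentile(g,q,axis=0))
k=(P[:,2]>84)&(P[:,2]<130);print(np.c_[uv[k],G(P[k])])
E
```

```text
[258 195] [262 202]
[287 187] [292 192]
(np.float64(260.40795580110495), np.float64(196.27049723756906)) (np.float64(289.3071672354949), np.float64(189.33703071672355))
[ 518.21085212 -127.33575559  119.41820751] [np.float64(1.592614537774375), np.float64(1.5926145377742835)] [[ -85.3 -194.7  119.4]]
95 [[ 526.7 -158.9   95. ]] [[ 524.3 -129.2   95. ]]
104 [[ 523.  -147.3  104. ]] [[ 522.6 -128.4  104. ]]
112 [[ 519.6 -136.9  112. ]] [[ 521.2 -127.7  112. ]]
120 [[ 516.3 -126.5  120. ]] [[ 519.7 -127.   120. ]]
754
1 [ -50.335 -202.776   76.   ]
5 [ -41.005 -185.455   76.   ]
50 [-15.   -19.95  76.  ]
95 [  0.835 128.5    76.   ]
99 [  2.6   144.723  76.   ]
-135 -45.8 -0.6
-105 -28.1 2.8
-75 -28.0 3.1
-45 -27.7 3.4
-15 -27.2 2.4
15 -27.7 2.7
45 -27.4 3.0
75 -27.6 2.6
105 -27.4 2.3
135 -27.8 -0.7
2 [-102.304 -238.368   70.964]
50 [ -73.5 -206.9   76.3]
98 [ -41.724 -123.556   81.136]
[[ 2.650e+02  1.600e+02 -8.000e-01 -9.080e+01  1.222e+02]
 [ 2.660e+02  1.600e+02  2.000e-01 -9.420e+01  1.212e+02]
 [ 2.670e+02  1.600e+02  4.000e-01 -9.770e+01  1.233e+02]
 ...
 [ 2.870e+02  1.940e+02 -9.590e+01 -1.910e+02  8.920e+01]
 [ 2.880e+02  1.940e+02 -9.520e+01 -1.945e+02  8.940e+01]
 [ 2.900e+02  1.940e+02 -9.350e+01 -2.014e+02  8.850e+01]]
```

{"api": "arm_command", "payload": {
  "series": [
    [0,0,0,0,0,-0.131,0],
    [-0.0253,-0.0325,0,0,0,0,0],
    [-0.0253,-0.0325,0,0,0,0,0],
    [-0.0253,-0.0325,0,0,0,0,0],
    [-0.0253,-0.0325,0,0,0,0,0],
    [-0.0253,-0.0325,0,0,0,0,0],
    [-0.0253,-0.0325,0,0,0,0,0],
    [-0.0253,-0.0325,0,0,0,0,0],
    [-0.0253,-0.0325,0,0,0,0,0],
    [-0.0253,-0.0325,0,0,0,0,0],
    [-0.0253,-0.0325,0,0,0,0,0],
    [-0.0253,-0.0325,0,0,0,0,0],
    [-0.0253,-0.0325,0,0,0,0,0],
    [-0.0253,-0.0325,0,0,0,0,0],
    [-0.0253,-0.0325,0,0,0,0,0],
    [-0.0253,-0.0325,0,0,0,0,0],
    [-0.0253,-0.0325,0,0,0,0,0],
    [-0.0253,-0.0325,0,0,0,0,0],
    [-0.0253,-0.0325,0,0,0,0,0],
    [0,0,0,0,0,0,0]
  ],
  "force": 20
}}

```text
clock: 2.6
ee_pos: [525.9, -96.2, 301.2]
orientation: [0.099, 0.995, -0.0, -0.001]
ft_force: [0.1, 0.0, -0.5]
grip_width: 0.0
```

{"api": "arm_command", "payload": {
  "series": [
    [0,0.003,0.03,0,0,0,0],
    [0,0,0.03,0,0,0,0],
    [0,0,0.02,0,0,0,0],
    [0,0,0.015,0,0,0,0],
    [0,0,0,0,0,0,0]
  ]
}}

```text
clock: 3.22
ee_pos: [525.7, -90.9, 206.7]
orientation: [0.098, 0.995, 0.0, -0.001]
ft_force: [-0.1, 0.3, 0.7]
grip_width: 0.4
```

```bash
python3 - <<'E'
from bench import bot
from h import *
S=bot.get_state();print(S["ee_pos"],S["ft_force"])
for n,b in(("side",(200,120,320,240)),("top",(230,120,350,240))):
    f=bot.grab_frame(n);pickle.dump(f,open(n+"1.pkl","wb"));u0,v0,u1,v1=b
    cv2.imwrite(f"pics/{n}1.png",cv2.resize(f["image"][v0:v1,u0:u1],None,fx=4,fy=4,interpolation=cv2.INTER_CUBIC))
    print(n,"tip projects",proj(f,S["ee_pos"]-[0,0,80]))
E
```

```text
[525.69980585 -90.88256741 206.71390155] [-0.13536994  0.27173001  0.73848514]
side tip projects [[255.3798351  199.36152554]]
top tip projects [[278.93764601 187.05648043]]
```

View pics/side1.png

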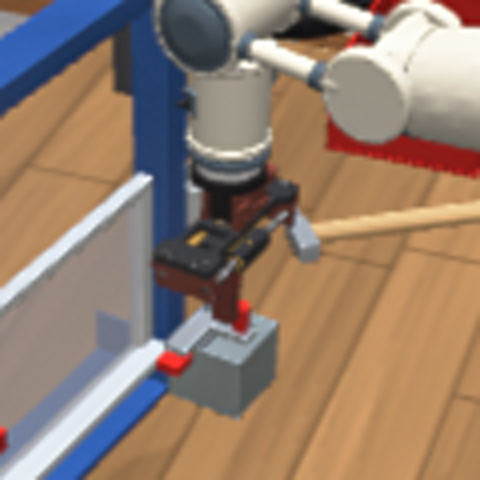

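View pics/top1.png

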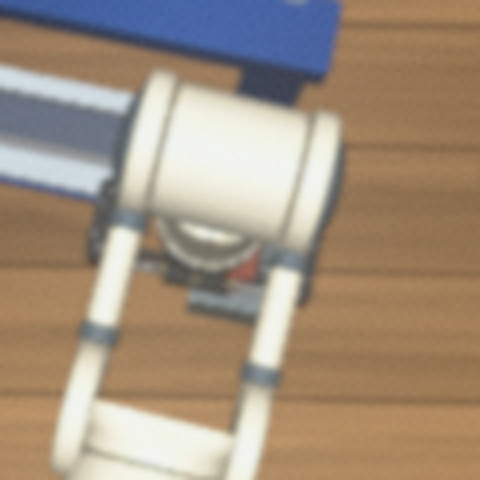

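The side crop shows the closed fingertips at about (256,200), just left of the knob at (261,199), which matches the projected tip. The top view is hidden by the wrist. I descend and begin to push.

{"api": "arm_command", "payload": {
  "series": [
    [0,0,0.015,0,0,0,0],
    [0,0,0.014,0,0,0,0],
    [0,-0.005,0,0,0,0,0],
    [0,-0.005,0,0,0,0,0],
    [0,-0.004,0,0,0,0,0],
    [0,-0.004,0,0,0,0,0],
    [0,-0.004,0,0,0,0,0]
  ]
}}

```text
clock: 4.2
ee_pos: [521.9, -112.8, 179.0]
orientation: [0.098, 0.995, 0.0, 0.0]
ft_force: [0.3, 2.4, 0.1]
grip_width: 0.9
```

{"api": "arm_command", "payload": {
  "series": [
    [0,-0.004,0,0,0,0,0],
    [0,-0.004,0,0,0,0,0],
    [0,-0.004,0,0,0,0,0],
    [0,-0.004,0,0,0,0,0],
    [0,-0.002,0,0,0,0,0],
    [0,0,0,0,0,0,0]
  ]
}}

```text
clock: 4.95
ee_pos: [518.2, -130.8, 178.5]
orientation: [0.098, 0.995, -0.0, -0.0]
ft_force: [-0.5, 1.4, 1.2]
grip_width: 0.8
```

{"api": "arm_command", "payload": {
  "series": [
    [0,-0.002,0,0,0,0,0],
    [0,-0.002,0,0,0,0,0]
  ]
}}

```text
clock: 5.2
ee_pos: [517.5, -134.3, 178.5]
orientation: [0.098, 0.995, 0.0, -0.0]
ft_force: [0.1, 2.0, 1.0]
grip_width: 0.4
```

{"api": "arm_command", "payload": {
  "series": [
    [0,-0.002,0,0,0,0,0],
    [0,0,0,0,0,0,0]
  ]
}}

```text
clock: 5.45
ee_pos: [517.0, -136.5, 178.5]
orientation: [0.098, 0.995, -0.0, -0.0]
ft_force: [1.5, 2.2, 1.5]
grip_width: 0.4
```

{"api": "arm_command", "payload": {
  "series": [
    [0,0.01,0,0,0,0,0],
    [0,0,-0.03,0,0,0,0],
    [0,0,-0.04,0,0,0,0],
    [-0.0,0.03,-0.04,0,0,0,0],
    [0.04,0.04,-0.01,0,0,0,0],
    [0.045,0.04,0,0,0,0,0],
    [0.045,0.04,0,0,0,0,0],
    [0.045,0.03,0,0,0,0,0],
    [0.0,0.0,0,0,0,0,0]
  ]
}}

```text
clock: 6.58
ee_pos: [380.7, 86.1, 299.4]
orientation: [0.096, 0.995, 0.0, 0.001]
ft_force: [0.8, -1.1, 0.0]
grip_width: 0.5
```

```bash
python3 - <<'E'
from bench import bot
from h import *
S=bot.get_state();print(S["ee_pos"],S["ft_force"],S["qpos"],S["orientation"])
for n,b in(("side",(160,120,320,270)),("top",(140,60,340,230))):
    f=bot.grab_frame(n);pickle.dump(f,open(n+"2.pkl","wb"));u0,v0,u1,v1=b
    cv2.imwrite(f"pics/{n}2.png",cv2.resize(f["image"][v0:v1,u0:u1],None,fx=3.5,fy=3.5,interpolation=cv2.INTER_CUBIC))
E
```

```text
[380.68661744  86.11555789 299.36342549] [ 0.76358076 -1.14406662  0.04515328] [ 1.35293636e-01 -4.81912603e-01  1.73692118e+00 -7.36964457e-05
  1.88459105e+00 -1.24415087e+00] [9.55413205e-02 9.95424965e-01 1.94016713e-04 9.78074077e-04]
```

View pics/side2.png

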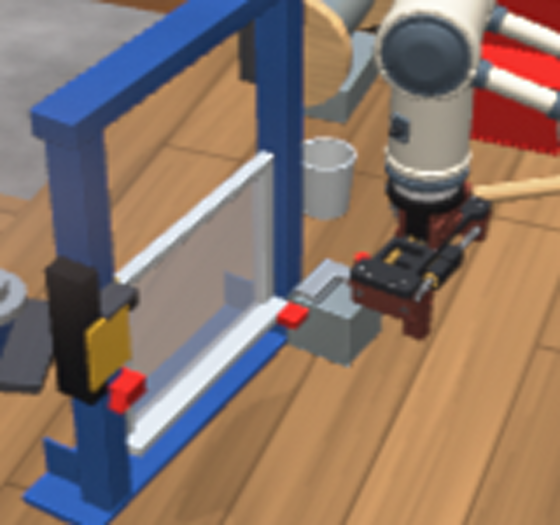

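View pics/top2.png

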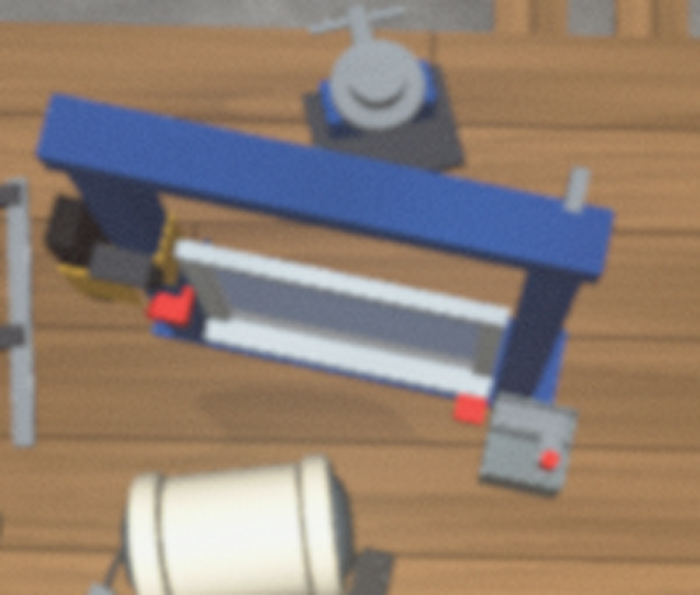

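In the top view the knob has moved from (289.3,189.3) to about (297,191), and the red lug is no longer covered by the tongue. I measure the bolt travel and the rail's position more exactly.

```bash
python3 - <<'E'
from h import *
s=pickle.load(open("side2.pkl","rb"));t=pickle.load(open("top2.pkl","rb"));t0=pickle.load(open("top0.pkl","rb"))
yaw=-0.195;ex=np.array([np.cos(yaw),np.sin(yaw)]);ey=np.array([-ex[1],ex[0]]);C=np.array([639.6,47.2])
G=lambda X:np.c_[(X[:,:2]-C)@ex,(X[:,:2]-C)@ey,X[:,2]].round(1)
def redc(f,box):
    u0,v0,u1,v1=box;im=f["image"][v0:v1,u0:u1].astype(float);w=np.clip(im[...,2]-np.maximum(im[...,0],im[...,1])-25,0,None)
    vv,uu=np.mgrid[v0:v1,u0:u1];return (w*uu).sum()/w.sum(),(w*vv).sum()/w.sum()
a=redc(t0,(282,182,298,198));b=redc(t,(290,183,306,199));print(a,b)
A=G(plane(t0,[a],[0,0,1],117));B=G(plane(t,[b],[0,0,1],117));print(A,B,B-A)
l=redc(t,(266,170,281,184));print("lug top",l,G(plane(t,[l],[0,0,1],76)),"want x about -27-14")
p=redc(t,(180,138,198,156));print("pointer",p,G(plane(t,[p],[0,0,1],175)))
# yellow front cover: fit in side view on vertical plane x_guard
H,S,V=cv2.split(cv2.cvtColor(s["image"],cv2.COLOR_BGR2HSV))
m=((H>15)&(H<35)&(S>150)&(V>90)).astype(np.uint8);m[:, :180]=0;m[:,215:]=0;m[:200]=0;m[240:]=0
uv=np.argwhere(m)[:,::-1];P=dep(s,uv);k=P[:,2]<600;g=G(P[k])
print(np.percentile(g,[3,50,97],axis=0))
for u in range(185,200):
    v=uv[uv[:,0]==u][:,1]
    if len(v):
        q=G(plane(s,[(u,v.min()-.5),(u,v.max()+.5)],[*ex,0],C@ex+np.median(g[:,0])));print(u,v.min(),v.max(),q.tolist())
E
```

```text
(np.float64(289.3071672354949), np.float64(189.33703071672355)) (np.float64(297.8621818181818), np.float64(191.1930909090909))
[[ -83.3 -194.3  117. ]] [[ -83.4 -224.4  117. ]] [[ -0.1 -30.1   0. ]]
lug top (np.float64(273.60288596902865), np.float64(176.85617081182542)) [[ -42.7 -132.3   76. ]] want x about -27-14
pointer (np.float64(188.3878641613515), np.float64(147.3077055680055)) [[-26.8 166.1 175. ]]
[[-50.6   177.364 231.38 ]
 [-46.7   211.7   265.4  ]
 [-43.1   234.312 298.324]]
185 214 225 [[-46.7, 233.0, 302.2], [-46.7, 238.5, 255.6]]
186 212 231 [[-46.7, 227.2, 306.6], [-46.7, 236.3, 228.1]]
187 212 230 [[-46.7, 222.2, 303.3], [-46.7, 230.8, 228.5]]
188 211 229 [[-46.7, 216.8, 303.8], [-46.7, 225.3, 228.8]]
189 211 228 [[-46.7, 211.8, 300.5], [-46.7, 219.7, 229.2]]
190 211 227 [[-46.7, 206.8, 297.1], [-46.7, 214.2, 229.5]]
191 211 226 [[-46.7, 201.7, 293.7], [-46.7, 208.6, 229.9]]
192 210 225 [[-46.7, 196.2, 294.2], [-46.7, 202.9, 230.3]]
193 209 224 [[-46.7, 190.6, 294.7], [-46.7, 197.3, 230.6]]
194 208 224 [[-46.7, 185.1, 295.3], [-46.7, 192.0, 226.9]]
195 208 222 [[-46.7, 179.8, 291.8], [-46.7, 185.9, 231.4]]
196 207 222 [[-46.7, 174.2, 292.3], [-46.7, 180.6, 227.6]]
```

Bolt travel measures 30 mm, which is clear of the lug (22 mm). The mark's middle is at z ≈ 265 mm, so the sash must rise 75–131 mm. Next I move in front of the rail's middle and tilt the tool by 60°.

{"api": "arm_command", "payload": {
  "series": [
    [-0.038,0.002,0.03,0,0,0,0],
    [-0.038,0.002,0.03,0,0,0,0],
    [-0.038,0.003,0.039,0,0,0,0],
    [0,0,0,0,-0.15,0,0],
    [0,0,0,0,-0.15,0,0],
    [0,0,0,0,-0.15,0,0],
    [0,0,0,0,-0.15,0,0],
    [0,0,0,0,-0.15,0,0],
    [0,0,0,0,-0.15,0,0],
    [0,0,0,0,-0.15,0,0],
    [0,0,0,0,0,0,0]
  ]
}}

```text
clock: 8.05
ee_pos: [494.8, 67.9, 196.1]
orientation: [0.084, 0.862, -0.05, 0.497]
ft_force: [0.7, -0.6, 0.1]
grip_width: 0.4
```

```bash
cat >> h.py <<'E'
from scipy.spatial.transform import Rotation as Rn
yaw=-0.195;ex=np.array([np.cos(yaw),np.sin(yaw),0]);ey=np.array([-ex[1],ex[0],0]);C0=np.array([639.6,47.2,0])
def rep(S):
    R=Rn.from_quat(S["orientation"]).as_matrix();p=S["ee_pos"]
    g=lambda X:np.round([(X-C0)@ex,(X-C0)@ey,X[2]],1)
    print("t",S["clock"],"TCP",p.round(1),"guard",g(p),"zdir",g(R[:,2]+C0)," ft",S["ft_force"].round(2),"q",S["qpos"].round(2))
    # tool axes in guard frame
    Gm=np.array([ex,ey,[0,0,1]]);T=(Gm@R);print("tool axes in guard (cols)",T.round(3).tolist())
    n=-T[:,0] if T[2,0]<0 else T[:,0]
    gp=np.array([(p-C0)@ex,(p-C0)@ey,p[2]])
    P=gp+62*T[:,2]+10*n;print("contact pt 18 back from tip",P.round(1),"tip upper",(gp+80*T[:,2]+10*n).round(1),"tip lower",(gp+80*T[:,2]-10*n).round(1),"body low",(gp-37.5*n).round(1))
    return T
E
python3 - <<'E'
from bench import bot
from h import *
rep(bot.get_state())
E
```

```text
t 8.05 TCP [494.8  67.9 196.1] guard [-146.1   -7.7  196.1] zdir [ 0.9 -0.  -0.5]  ft [ 0.74 -0.63  0.06] q [ 0.29 -0.82  2.36 -0.65  0.72 -0.8 ]
tool axes in guard (cols) [[-0.502, 0.002, 0.865], [-0.002, 1.0, -0.003], [-0.865, -0.003, -0.502]]
contact pt 18 back from tip [-87.5  -7.9 173.6] tip upper [-71.9  -8.  164.6] tip lower [-81.9  -8.  147.3] body low [-164.9   -7.8  163.6]
```

{"api": "arm_command", "payload": {
  "series": [
    [0.023,0,0.022,0,0,0,0],
    [0.023,0,0.022,0,0,0,0],
    [0,0,0,0,0,0,0]
  ]
}}

```text
clock: 8.43
ee_pos: [510.6, 64.4, 135.3]
orientation: [0.085, 0.863, -0.051, 0.496]
ft_force: [-0.3, -0.0, -0.6]
grip_width: 0.6
```

```bash
python3 - <<'E'
from bench import bot
from h import *
rep(bot.get_state())
E
```

```text
t 8.425 TCP [510.6  64.4 135.3] guard [-129.9   -8.1  135.3] zdir [ 0.9 -0.  -0.5]  ft [-0.31 -0.03 -0.6 ] q [ 0.26 -0.69  2.4  -0.78  0.58 -0.64]
tool axes in guard (cols) [[-0.504, 0.004, 0.864], [-0.001, 1.0, -0.005], [-0.864, -0.003, -0.504]]
contact pt 18 back from tip [-71.3  -8.4 112.7] tip upper [-55.8  -8.5 103.6] tip lower [-65.8  -8.5  86.3] body low [-148.8   -8.1  102.9]
```

{"api": "arm_command", "payload": {
  "series": [
    [0.023,0,0.022,0,0,0,0],
    [0.023,0,0.022,0,0,0,0],
    [0,0,0,0,0,0,0]
  ]
}}

```text
clock: 8.8
ee_pos: [525.6, 61.8, 74.9]
orientation: [0.085, 0.862, -0.051, 0.497]
ft_force: [-0.2, -0.9, 0.6]
grip_width: 0.6
```

```bash
python3 - <<'E'
from bench import bot
from h import *
rep(bot.get_state())
f=bot.grab_frame("side");cv2.imwrite("pics/side3.png",cv2.resize(f["image"][120:300,150:350],None,fx=3.5,fy=3.3,interpolation=cv2.INTER_CUBIC))
E
```

```text
t 8.8 TCP [525.6  61.8  74.9] guard [-114.6   -7.8   74.9] zdir [ 0.9 -0.  -0.5]  ft [-0.17 -0.86  0.6 ] q [ 0.24 -0.51  2.41 -1.03  0.45 -0.36]
tool axes in guard (cols) [[-0.501, 0.003, 0.865], [-0.001, 1.0, -0.004], [-0.865, -0.003, -0.501]]
contact pt 18 back from tip [-55.9  -8.   52.5] tip upper [-40.4  -8.1  43.4] tip lower [-50.4  -8.1  26.1] body low [-133.4   -7.8   42.4]
```

View pics/side3.png

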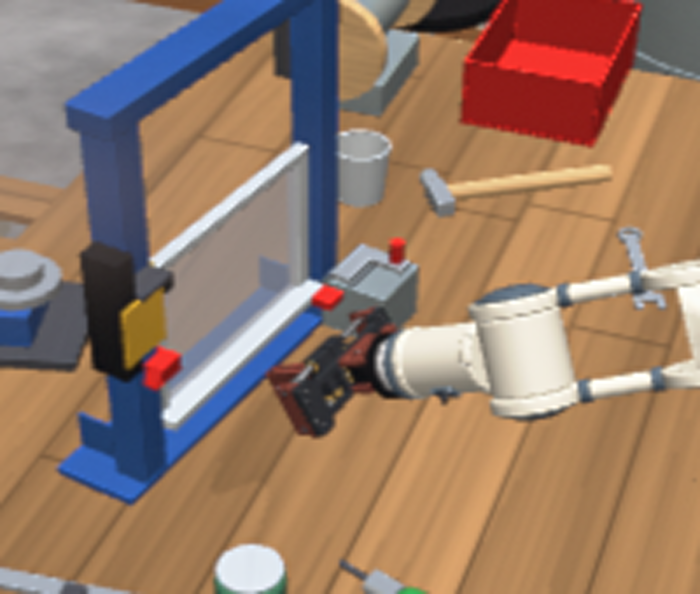

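The side picture shows the tilted gripper in front of the rail's middle, with its fingertips below the rail's level near (275,375) in the crop. I go in under the edge with a 12 mm gap below the underside.

{"api": "arm_command", "payload": {
  "series": [
    [-0.003,0,0.009,0,0,0,0],
    [-0.003,0,0.009,0,0,0,0],
    [-0.004,0,0.009,0,0,0,0],
    [0,0,0,0,0,0,0]
  ]
}}

```text
clock: 9.35
ee_pos: [554.6, 57.1, 73.4]
orientation: [0.085, 0.861, -0.049, 0.5]
ft_force: [-0.3, 0.1, 0.1]
grip_width: 0.3
```

```bash
python3 - <<'E'
from bench import bot
from h import *
rep(bot.get_state())
E
```

```text
t 9.35 TCP [554.6  57.1  73.4] guard [-85.4  -6.7  73.4] zdir [ 0.9 -0.  -0.5]  ft [-0.33  0.14  0.13] q [ 0.21 -0.4   2.34 -1.1   0.39 -0.29]
tool axes in guard (cols) [[-0.496, 0.002, 0.869], [0.001, 1.0, -0.001], [-0.869, 0.001, -0.496]]
contact pt 18 back from tip [-26.5  -6.8  51.3] tip upper [-10.9  -6.8  42.4] tip lower [-20.8  -6.8  25. ] body low [-103.9   -6.7   40.8]
```

{"api": "arm_command", "payload": {
  "series": [
    [-0.0026,0,-0.0015,0,0,0,0],
    [-0.0026,0,-0.0015,0,0,0,0],
    [-0.0026,0,-0.0015,0,0,0,0],
    [-0.0026,0,-0.0015,0,0,0,0]
  ]
}}

```text
clock: 9.85
ee_pos: [553.2, 57.3, 83.2]
orientation: [0.085, 0.861, -0.049, 0.499]
ft_force: [-0.1, -0.3, -2.7]
grip_width: 0.6
```

{"api": "arm_command", "payload": {
  "series": [
    [-0.0035,0,-0.002,0,0,0,0],
    [-0.0035,0,-0.002,0,0,0,0],
    [-0.0035,0,-0.002,0,0,0,0],
    [-0.0035,0,-0.002,0,0,0,0]
  ]
}}

```text
clock: 10.35
ee_pos: [553.1, 57.2, 99.0]
orientation: [0.085, 0.861, -0.049, 0.498]
ft_force: [-3.4, 1.1, -3.2]
grip_width: 0.3
```

```bash
python3 - <<'E'
from bench import bot
from h import *
rep(bot.get_state())
f=bot.grab_frame("side");cv2.imwrite("pics/side4.png",cv2.resize(f["image"][120:300,150:350],None,fx=3.5,fy=3.3,interpolation=cv2.INTER_CUBIC))
E
```

```text
t 10.35 TCP [553.1  57.2  99. ] guard [-86.8  -6.9  99. ] zdir [ 0.9 -0.  -0.5]  ft [-3.37  1.05 -3.19] q [ 0.21 -0.46  2.33 -0.95  0.43 -0.45]
tool axes in guard (cols) [[-0.499, 0.001, 0.867], [0.0, 1.0, -0.001], [-0.867, -0.0, -0.499]]
contact pt 18 back from tip [-28.1  -7.   76.8] tip upper [-12.5  -7.   67.8] tip lower [-22.4  -7.   50.5] body low [-105.5   -6.9   66.5]
```

View pics/side4.png

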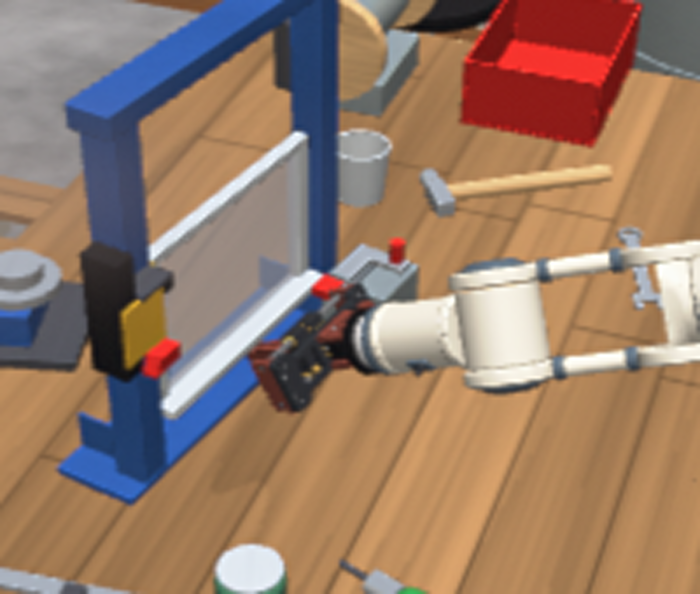

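The sash is moving up: the pointer and the rail have both risen in the picture, and the force is only about 3 N up. I continue.

{"api": "arm_command", "payload": {
  "series": [
    [-0.0035,0,-0.002,0,0,0,0],
    [-0.0035,0,-0.002,0,0,0,0],
    [-0.0035,0,-0.002,0,0,0,0],
    [-0.0035,0,-0.002,0,0,0,0],
    [-0.0035,0,-0.002,0,0,0,0],
    [-0.0035,0,-0.002,0,0,0,0],
    [-0.0035,0,-0.002,0,0,0,0]
  ]
}}

```text
clock: 11.28
ee_pos: [553.4, 57.2, 127.8]
orientation: [0.085, 0.861, -0.049, 0.499]
ft_force: [-4.2, 0.8, -2.4]
grip_width: 0.4
```

```bash
python3 - <<'E'
from bench import bot
from h import *
rep(bot.get_state())
E
```

```text
t 11.275 TCP [553.4  57.2 127.8] guard [-86.5  -6.8 127.8] zdir [ 0.9 -0.  -0.5]  ft [-4.22  0.81 -2.41] q [ 0.21 -0.52  2.31 -0.84  0.48 -0.58]
tool axes in guard (cols) [[-0.498, 0.001, 0.867], [0.0, 1.0, -0.001], [-0.867, -0.0, -0.498]]
contact pt 18 back from tip [-27.7  -6.9 105.6] tip upper [-12.1  -6.9  96.7] tip lower [-22.1  -6.9  79.3] body low [-105.1   -6.8   95.3]
```

{"api": "arm_command", "payload": {
  "series": [
    [-0.0026,0,-0.0015,0,0,0,0],
    [-0.0026,0,-0.0015,0,0,0,0],
    [-0.0026,0,-0.0015,0,0,0,0],
    [-0.0026,0,-0.0015,0,0,0,0]
  ]
}}

```text
clock: 11.78
ee_pos: [553.4, 57.3, 139.8]
orientation: [0.085, 0.861, -0.049, 0.499]
ft_force: [-4.8, 1.0, -3.7]
grip_width: 0.4
```

{"api": "arm_command", "payload": {
  "series": [
    [-0.0018,0,-0.001,0,0,0,0],
    [-0.0018,0,-0.001,0,0,0,0],
    [-0.0018,0,-0.001,0,0,0,0]
  ]
}}

```text
clock: 12.15
ee_pos: [553.5, 57.3, 145.9]
orientation: [0.085, 0.861, -0.049, 0.499]
ft_force: [-5.2, 0.2, -3.4]
grip_width: 0.6
```

{"api": "arm_command", "payload": {
  "series": [
    [-0.0018,0,-0.001,0,0,0,0],
    [-0.0018,0,-0.001,0,0,0,0]
  ]
}}

```text
clock: 12.4
ee_pos: [553.5, 57.2, 149.9]
orientation: [0.085, 0.861, -0.049, 0.499]
ft_force: [-6.4, 0.3, -2.8]
grip_width: 0.4
```

{"api": "arm_command", "payload": {
  "series": [
    [-0.0013,0,-0.0019,0,0,0,0],
    [-0.0013,0,-0.0019,0,0,0,0]
  ]
}}

```text
clock: 12.65
ee_pos: [551.7, 57.6, 154.3]
orientation: [0.085, 0.861, -0.049, 0.499]
ft_force: [0.8, 0.9, -4.7]
grip_width: 0.5
```

```bash
python3 - <<'E'
from bench import bot
from h import *
rep(bot.get_state())
E
```

```text
t 12.65 TCP [551.7  57.6 154.3] guard [-88.3  -6.8 154.3] zdir [ 0.9 -0.  -0.5]  ft [ 0.81  0.87 -4.74] q [ 0.21 -0.56  2.29 -0.75  0.52 -0.68]
tool axes in guard (cols) [[-0.497, 0.001, 0.867], [0.0, 1.0, -0.001], [-0.867, 0.0, -0.497]]
contact pt 18 back from tip [-29.5  -6.9 132.1] tip upper [-13.9  -6.9 123.1] tip lower [-23.9  -6.9 105.8] body low [-106.9   -6.8  121.7]
```

{"api": "arm_command", "payload": {
  "series": [
    [-0.0017,0,-0.0012,0,0,0,0],
    [-0.0017,0,-0.0012,0,0,0,0]
  ]
}}

```text
clock: 12.9
ee_pos: [551.2, 57.7, 158.2]
orientation: [0.085, 0.861, -0.049, 0.499]
ft_force: [0.0, -0.5, -4.6]
grip_width: 0.3
```

{"api": "arm_command", "payload": {
  "series": [
    [-0.0017,0,-0.0012,0,0,0,0],
    [-0.0017,0,-0.0012,0,0,0,0]
  ]
}}

```text
clock: 13.15
ee_pos: [550.8, 57.8, 162.4]
orientation: [0.085, 0.861, -0.049, 0.499]
ft_force: [0.9, 0.4, -5.1]
grip_width: 0.5
```

{"api": "arm_command", "payload": {
  "series": [
    [-0.0017,0,-0.0012,0,0,0,0],
    [-0.0017,0,-0.0012,0,0,0,0]
  ]
}}

```text
clock: 13.4
ee_pos: [550.5, 57.9, 166.7]
orientation: [0.085, 0.861, -0.049, 0.499]
ft_force: [-0.2, -0.9, -4.6]
grip_width: 0.3
```

{"api": "arm_command", "payload": {
  "series": [
    [-0.0017,0,-0.0011,0,0,0,0],
    [-0.0017,0,-0.0011,0,0,0,0]
  ]
}}

```text
clock: 13.65
ee_pos: [550.4, 57.9, 171.2]
orientation: [0.085, 0.861, -0.049, 0.499]
ft_force: [-0.4, 0.2, -2.8]
grip_width: 0.6
```

{"api": "arm_command", "payload": {
  "series": [
    [-0.0017,0,-0.0011,0,0,0,0],
    [-0.0017,0,-0.0011,0,0,0,0]
  ]
}}

```text
clock: 13.9
ee_pos: [550.3, 58.0, 175.4]
orientation: [0.085, 0.861, -0.049, 0.499]
ft_force: [1.1, -0.4, -2.5]
grip_width: 0.4
```

```bash
python3 - <<'E'
from bench import bot
from h import *
rep(bot.get_state())
f=bot.grab_frame("side");pickle.dump(f,open("side5.pkl","wb"));cv2.imwrite("pics/side5.png",cv2.resize(f["image"][120:300,150:350],None,fx=3.5,fy=3.3,interpolation=cv2.INTER_CUBIC))
E
```

```text
t 13.9 TCP [550.3  58.  175.4] guard [-89.7  -6.7 175.4] zdir [ 0.9 -0.  -0.5]  ft [ 1.09 -0.41 -2.49] q [ 0.21 -0.6   2.28 -0.7   0.56 -0.74]
tool axes in guard (cols) [[-0.497, 0.001, 0.868], [0.0, 1.0, -0.0], [-0.868, 0.0, -0.497]]
contact pt 18 back from tip [-31.   -6.7 153.3] tip upper [-15.3  -6.7 144.4] tip lower [-25.3  -6.7 127. ] body low [-108.4   -6.6  142.9]
```

View pics/side5.png

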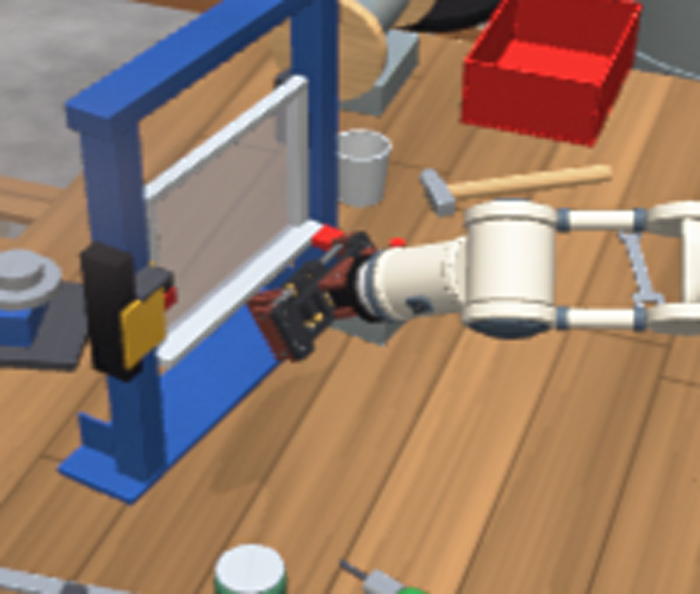

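The sash has risen by about 91 mm. The pointer is now behind the yellow cover, and the force is still at its baseline of 2.5–3 N, with no catch felt yet. I continue in small steps.

{"api": "arm_command", "payload": {
  "series": [
    [-0.0017,0,-0.001,0,0,0,0],
    [-0.0017,0,-0.001,0,0,0,0]
  ]
}}

```text
clock: 14.2
ee_pos: [550.0, 58.0, 178.5]
orientation: [0.085, 0.861, -0.049, 0.499]
ft_force: [0.3, 0.8, -3.5]
grip_width: 0.5
```

{"api": "arm_command", "payload": {
  "series": [
    [-0.0017,0,-0.001,0,0,0,0],
    [-0.0017,0,-0.001,0,0,0,0]
  ]
}}

```text
clock: 14.45
ee_pos: [549.3, 57.9, 180.3]
orientation: [0.085, 0.862, -0.049, 0.497]
ft_force: [0.8, 0.0, -10.1]
grip_width: 0.5
```

{"api": "arm_command", "payload": {
  "series": [
    [-0.0017,0,-0.001,0,0,0,0],
    [-0.0017,0,-0.001,0,0,0,0]
  ]
}}

```text
clock: 14.7
ee_pos: [548.7, 57.7, 182.4]
orientation: [0.085, 0.863, -0.05, 0.496]
ft_force: [3.2, 1.8, -18.8]
grip_width: 0.3
```

{"api": "arm_command", "payload": {
  "series": [
    [0.003,0,0.0017,0,0,0,0],
    [0,0,0,0,0,0,0]
  ]
}}

```text
clock: 14.95
ee_pos: [549.0, 57.7, 180.9]
orientation: [0.085, 0.862, -0.05, 0.497]
ft_force: [-12.1, 1.8, -11.3]
grip_width: -0.0
```

{"api": "arm_command", "payload": {
  "series": [
    [0.0022,0,0.0001,0,0,0,0],
    [0.0022,0,0.0001,0,0,0,0]
  ]
}}

```text
clock: 15.2
ee_pos: [548.3, 58.1, 180.1]
orientation: [0.085, 0.861, -0.049, 0.5]
ft_force: [0.6, -2.6, -7.3]
grip_width: 0.4
```

{"api": "arm_command", "payload": {
  "series": [
    [0.0022,0,0.0001,0,0,0,0],
    [0.0017,0,0.001,0,0,0,0],
    [0,0,0,0,0,0,0]
  ]
}}

```text
clock: 15.58
ee_pos: [547.8, 59.0, 177.7]
orientation: [0.084, 0.86, -0.048, 0.501]
ft_force: [-0.4, -0.5, -1.3]
grip_width: 0.5
```

```bash
python3 - <<'E'
from bench import bot
from h import *
rep(bot.get_state())
f=bot.grab_frame("side");pickle.dump(f,open("side6.pkl","wb"));cv2.imwrite("pics/side6.png",cv2.resize(f["image"][120:300,150:350],None,fx=3.5,fy=3.3,interpolation=cv2.INTER_CUBIC))
E
```

```text
t 15.575 TCP [547.8  59.  177.7] guard [-92.3  -6.3 177.7] zdir [ 0.9  0.  -0.5]  ft [-0.4  -0.54 -1.31] q [ 0.21 -0.61  2.28 -0.7   0.57 -0.74]
tool axes in guard (cols) [[-0.494, -0.0, 0.87], [0.001, 1.0, 0.001], [-0.87, 0.001, -0.494]]
contact pt 18 back from tip [-33.5  -6.2 155.7] tip upper [-17.8  -6.2 146.8] tip lower [-27.7  -6.2 129.4] body low [-110.9   -6.2  145. ]
```

View pics/side6.png

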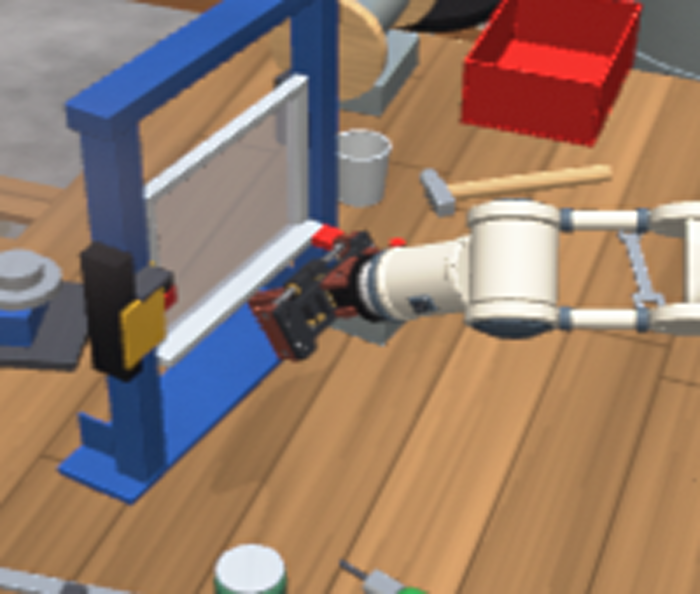

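The bumper was felt (peak 18.8 N, below the 20 N limit), and I backed off at once. The force is now 1.3 N, less than the sash's weight. I lower the fingers to see whether the sash stays.

{"api": "arm_command", "payload": {
  "series": [
    [0.0017,0,0.001,0,0,0,0],
    [0.0017,0,0.001,0,0,0,0],
    [0.0017,0,0.001,0,0,0,0],
    [0.0017,0,0.001,0,0,0,0],
    [0,0,0,0,0,0,0]
  ]
}}

```text
clock: 16.25
ee_pos: [547.0, 58.5, 166.9]
orientation: [0.085, 0.861, -0.049, 0.499]
ft_force: [0.2, 0.4, -0.1]
grip_width: 0.5
```

```bash
python3 - <<'E'
from bench import bot
from h import *
rep(bot.get_state())
f=bot.grab_frame("side");pickle.dump(f,open("side7.pkl","wb"));cv2.imwrite("pics/side7.png",cv2.resize(f["image"][120:300,150:350],None,fx=3.5,fy=3.3,interpolation=cv2.INTER_CUBIC))
# sash motion: vertical shift of top-rail area between frames
a=pickle.load(open("side6.pkl","rb"));b5=pickle.load(open("side5.pkl","rb"))
for nm,o in(("5",b5),("6",a)):
    A=cv2.cvtColor(o["image"],cv2.COLOR_BGR2GRAY)[140:215,195:238].astype(np.float32);B=cv2.cvtColor(f["image"],cv2.COLOR_BGR2GRAY)[140:215,195:238].astype(np.float32)
    print(nm,cv2.phaseCorrelate(A,B,cv2.createHanningWindow(A.shape[::-1],cv2.CV_32F)))
E
```

```text
t 16.25 TCP [547.   58.5 166.9] guard [-93.   -6.8 166.9] zdir [ 0.9 -0.  -0.5]  ft [ 0.23  0.44 -0.06] q [ 0.21 -0.6   2.29 -0.72  0.55 -0.72]
tool axes in guard (cols) [[-0.498, 0.001, 0.867], [0.0, 1.0, -0.001], [-0.867, -0.0, -0.498]]
contact pt 18 back from tip [-34.3  -6.9 144.7] tip upper [-18.7  -6.9 135.7] tip lower [-28.6  -6.9 118.4] body low [-111.7   -6.8  134.4]
5 ((0.4688289079899306, 0.5075573893339396), 1.0605858888979312)
6 ((0.02895343878835277, 1.2746132991361563), 1.0505752142447013)
```

View pics/side7.png

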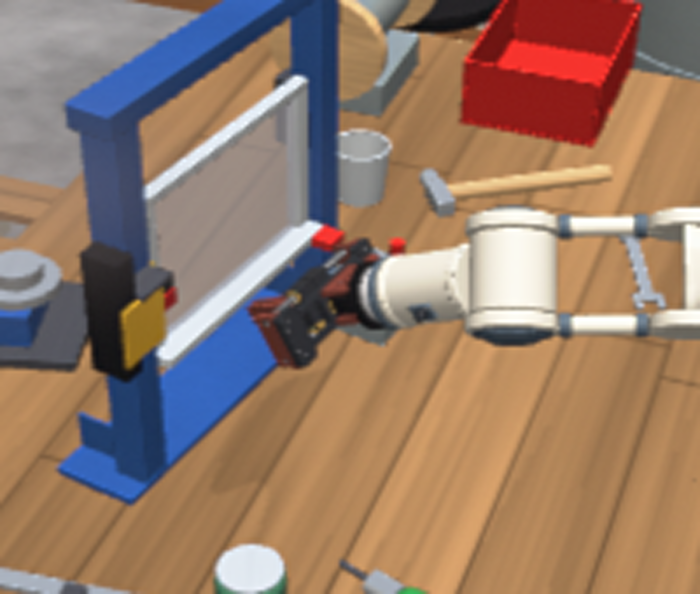

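{"api": "arm_command", "payload": {
  "series": [
    [0.007,0,0.004,0,0,0,0],
    [0.007,0,0.004,0,0,0,0],
    [0.005,0,-0.0087,0,0,0,0],
    [0.005,0,-0.0087,0,0,0,0],
    [0.005,0,-0.0087,0,0,0,0],
    [0.005,0,-0.0087,0,0,0,0],
    [0,0,0,0,0,0,0],
    [0,0,0,0,0,0,0]
  ]
}}

```text
clock: 17.3
ee_pos: [507.7, 66.5, 151.4]
orientation: [0.084, 0.861, -0.049, 0.499]
ft_force: [0.3, -0.2, 1.0]
grip_width: 0.7
```

```bash
python3 - <<'E'
from bench import bot
from h import *
rep(bot.get_state())
f=bot.grab_frame("side");t=bot.grab_frame("top")
cv2.imwrite("pics/side8.png",cv2.resize(f["image"][120:300,150:350],None,fx=3.5,fy=3.3,interpolation=cv2.INTER_CUBIC))
cv2.imwrite("pics/top8.png",t["image"])
a=pickle.load(open("side7.pkl","rb"))
A=cv2.cvtColor(a["image"],cv2.COLOR_BGR2GRAY)[140:215,195:238].astype(np.float32);B=cv2.cvtColor(f["image"],cv2.COLOR_BGR2GRAY)[140:215,195:238].astype(np.float32)
print("shift since 7",cv2.phaseCorrelate(A,B,cv2.createHanningWindow(A.shape[::-1],cv2.CV_32F)))
im=t["image"].astype(float)
def redc(f,box):
    u0,v0,u1,v1=box;im=f["image"][v0:v1,u0:u1].astype(float);w=np.clip(im[...,2]-np.maximum(im[...,0],im[...,1])-25,0,None)
    vv,uu=np.mgrid[v0:v1,u0:u1];return (w*uu).sum()/w.sum(),(w*vv).sum()/w.sum()
k=redc(t,(290,183,306,199));X=plane(t,[k],[0,0,1],117)-C0;print("knob y",X@ey,"start -194.3")
lt=redc(f,(236,178,256,196));print("lug side px",lt)
# lug in the vertical plane x_guard=-42
X=plane(f,[lt],ex,C0@ex-42);print("lug z",X,"guard y",(X-C0)@ey)
d=f["depth"]; uv=np.argwhere(((f["image"][...,2]>150)&(f["image"][...,1]<60)))[:,::-1];uv=uv[(uv[:,0]>238)&(uv[:,0]<254)&(uv[:,1]>178)&(uv[:,1]<196)];print(np.percentile(dep(f,uv),[5,50,95],axis=0).round(0))
E
```

```text
t 17.3 TCP [507.7  66.5 151.4] guard [-133.1   -6.7  151.4] zdir [ 0.9 -0.  -0.5]  ft [ 0.32 -0.19  0.98] q [ 0.27 -0.73  2.4  -0.74  0.61 -0.68]
tool axes in guard (cols) [[-0.497, 0.001, 0.868], [0.0, 1.0, -0.0], [-0.868, 0.0, -0.497]]
contact pt 18 back from tip [-74.4  -6.7 129.2] tip upper [-58.7  -6.7 120.3] tip lower [-68.7  -6.7 102.9] body low [-151.8   -6.6  118.8]
shift since 7 ((0.42881159749282105, 0.6341755810614274), 1.0198605363633897)
knob y [-224.65147075] start -194.3
lug side px (np.float64(244.70426528599606), np.float64(190.7016765285996))
lug z [[570.21674765 -87.33446966 160.60536855]] guard y [-145.42888033]
[[560. -89. 162.]
 [572. -71. 166.]
 [581. -61. 171.]]
```

View pics/side8.png

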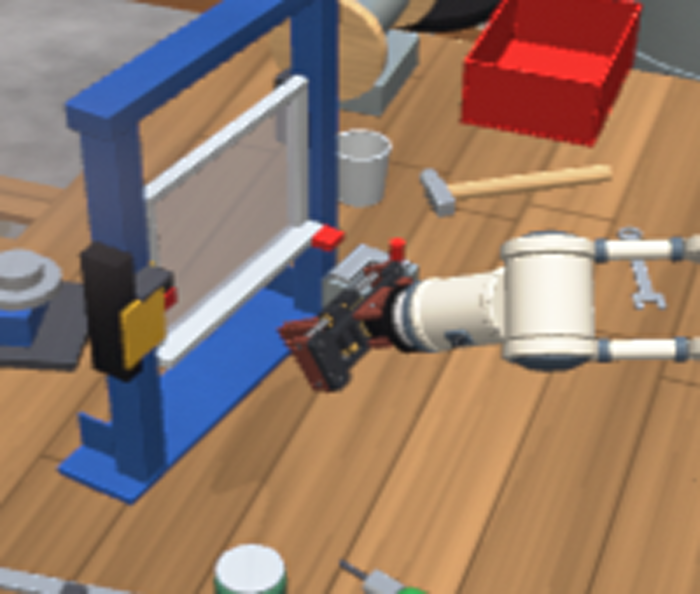

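View pics/top8.png

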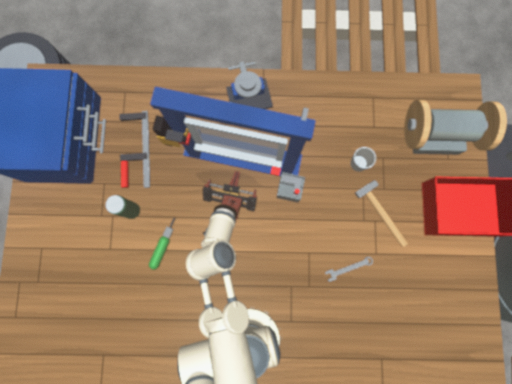

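The fingers are clear of the sash, and it stayed up: in the side view the lug is at (245,191) and the pointer is behind the yellow cover. I check that it is really still over time before handing in.

{"api": "arm_command", "payload": {
  "series": [
    [0,0,0,0,0,0,0],
    [0,0,0,0,0,0,0],
    [0,0,0,0,0,0,0],
    [0,0,0,0,0,0,0],
    [0,0,0,0,0,0,0],
    [0,0,0,0,0,0,0],
    [0,0,0,0,0,0,0],
    [0,0,0,0,0,0,0]
  ]
}}

```text
clock: 18.4
ee_pos: [507.7, 66.4, 151.1]
orientation: [0.085, 0.861, -0.049, 0.499]
ft_force: [-0.9, -0.8, -0.1]
grip_width: 0.3
```

```bash
python3 - <<'E'
from bench import bot
from h import *
f=bot.grab_frame("side")
def px(f):
    v0,v1,u0,u1=178,197,236,256
    im=f["image"][v0:v1,u0:u1].astype(float);w=np.clip(im[...,2]-np.maximum(im[...,0],im[...,1])-60,0,None);vv,uu=np.mgrid[v0:v1,u0:u1];return (w*uu).sum()/w.sum(),(w*vv).sum()/w.sum()
a=pickle.load(open("side7.pkl","rb"))
print("lug px in 7, now",px(a),px(f))
A,B=[cv2.cvtColor(o["image"],cv2.COLOR_BGR2GRAY)[135:190,192:240].astype(np.float32) for o in(a,f)]
print(cv2.phaseCorrelate(A,B,cv2.createHanningWindow(A.shape[::-1],cv2.CV_32F)), np.abs(A-B).mean())
E
```

```text
lug px in 7, now (np.float64(243.15826047971308), np.float64(191.2465814839722)) (np.float64(243.1727655799512), np.float64(191.2605899312486))
((-0.07557734416921136, 0.046211391712027705), 1.034774442596568) 0.43333334
```

The lug has moved only 0.02 px over 2 s, so the sash is still. I hand in.

```bash
python3 - <<'E'
from bench import bot
print(bot.close_job())
E
```

```text
the job is handed in; nothing more can be done
None
```

The spark guard is open, the sash is holding itself up at the yellow mark, and the job was handed in at about 18.5 s of the 61 s allowed. No verdict was reported.

**What I did:** I pushed the bolt right with the closed fingers. Then, with the tool tilted 60°, I pushed the sash up from under its bottom edge, past the catch and onto the bumper. I let it settle, lowered the fingers and backed out.

**Last checks:**
- **Bolt:** it is drawn 30 mm, measured from the knob in the top view; 22 mm was needed.
- **Sash height:** the sash is about 90 mm up. That puts the pointer's underside at about z = 250 mm, with the mark's middle at about 265 mm, so it is roughly 15 mm low and within the 35 mm allowed. The pointer itself is mostly hidden behind the yellow cover, so this height comes from the red lug.
- **Sash still:** the lug moved only 0.02 px in the picture over about 2 s, and the fingers are about 30 mm clear of the rail.
- **Other objects:** nothing else looked moved in the last top view. I compared that by eye and did not measure it.

**What went less well:**
- **Close to the force limit:** I did not recognise the catch snap as it happened (about 5 N, then a drop to 2.8 N) and pushed on into the bumper. The last force reading there was 18.8 N up, about 19 N in all, against the 20 N limit. Forces are read only at the end of each move, so a slightly higher peak cannot be ruled out.
- **Disagreeing measurement:** the guard's middle came out 6–8 mm different from the beam and from the knob. This did not affect the job.

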